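Shut the drill index

ROBOT

A 6-joint arm with a two-finger parallel gripper is mounted at the origin on the work surface. World frame = base frame: x ahead of the robot, y to its left, z up, the work surface at z = 0. Lengths are in mm, angles in degrees, forces in N, time in s.
With the tool pointing down it reaches from about 300 to 850 mm from the base axis. Payload 4.2 kg.
Tool frame: the origin (TCP) lies at the very end of the fingers, on their centre line; the grasp point (between the pads) lies 19 mm behind it (env.grip_depth is the distance from the TCP to the grasp point, in mm); z points along the fingers, y is the line along which they close (so a half turn about z gives the same grasp; the last joint's range is limited). The gripper opens to 91 mm and grips with 3 to 60 N. Pads are 32 mm wide; open, the fingers measure 118 mm over their backs; the gripper's body (76 mm by 178 mm) begins 60 mm behind the grasp point.
Start: joints at [-74.485, 18.312, 89.639, -0, 72.044, -1.146], TCP at [164.866, -550.874, 213.976] pointing down, gripper open.
Joint ranges: [-177.97, 177.97], [-48.28, 115.42], [12.27, 149.76], [-77.06, 257.06], [2.81, 150.46], [-146.56, 146.56]. Speed limits (degrees/s): [147.25, 147.25, 180, 180, 180, 180].

INTERFACE

Orientations are given as [roll, pitch, yaw] about the fixed x, y, z axes, in that order (R = Rz(yaw) Ry(pitch) Rx(roll)).
In Python, from workcell import env, cams gives the robot as it stands.
- The arm moves only by the tool apply_moves, never from a script. Its argument "deltas" is a list of rows, each a list of 5 numbers: the shift along the tool's x, y, z in m, then the turn about the tool's z in rad, then the opening, from -1 (shut) to 1 (fully open), so that 0 is half open. In form: [[tx, ty, tz, roll, gripper], ...]. A call has 1 to 5 rows; each row is the pose to reach, as a shift and turn from the pose commanded when the call began, along the tool's axes at that moment; what a row does not reach only later rows make up. A row lasts 1/10 s, in which the tool goes at most 50 mm and 8.59 degrees, less where a joint would pass 70% of its speed; a pose out of reach is approached as far as the arm can. A call with a gripper value outside its range is refused whole. The fingers move at their own pace and stop on an object; "grip_force" is the grip in N (left out, the last holds). Time passes only in rows, so rows that repeat a pose let the fingers close. It gives the time, the measured TCP pose, the force, the opening and the grip force at its end, in the units of the state.
- env.state(): the state, without advancing time (a new reading comes with each control period).
- cams.grab_frame(name): name is "scene" or "top" or "wrist"; returns the picture (420x560x3 uint8, blue, green, red); there is no depth.
- cams.get_calibration(name): a dict with "mtx" (3x3 intrinsics, pixels), "eye" and "attitude" of the camera in the world; the wrist camera has in their place "tool_from_camera" (4x4, takes a point from camera to tool coordinates, whose origin is the TCP and whose axes are the flange's). Camera axes: x right, y down, z forward; pixel columns grow to the right and rows downward; lengths in mm; the calibration is good to about 2 mm. The wrist camera is an equidistant fisheye: a pixel r from the principal point sees the ray r / f radians off the axis. A picture is of the moment at which its call begins: read the wrist's pose just before it. get_calibration takes no time and is no camera call.
- env.job_done(): hands the job in; it is judged then, once.
The state is a dict: "time_s": time; "qpos": joint angles; "qvel": joint speeds; "effort": joint torques, N m; "ee_pos": TCP position; "ee_rot": TCP orientation; "force": force on the tool from outside, world axes, zero at the start; "torque": the same for the moment, N m; "gripper_width": finger opening in mm; "gripper_force": force on a finger pad.
Only numpy, scipy, OpenCV 4.12 (cv2) and the standard library are available. Lean on these libraries where they do the work, as an engineer would, in place of code of your own. Each camera call takes 0.05 s, during which the arm holds its last target. There are 200 camera calls.

TASK

The drill index on the bench is open with its bit rack standing up. With the fingertips, push the rack down until it lies fully home in the case, and only then swing the cover over it and press it fully shut. Do it without slamming the cover, forcing anything, lifting or shifting the case, or disturbing the other things on the bench, and finish clear of it.

Things in the scene. Friction and masses are not known exactly. Their poses are not given: they have to be found in the camera images.
- index_case: Drill index: a grey steel case, loose on the bench, about 3 kg in all. Tray 140 mm deep (its x) by 220 mm wide (y) by 45 mm high, walls 2.5 mm, open on top. Origin: centre of its underside, on the bench; -x is its front (turned roughly to the robot), +x its back, z up. Shut, it is 61.5 mm high.
- rack (a joint): Angle (rad) of the bit rack, a steel panel 196 mm wide, 92 mm long, carrying a row of drill bits, hinged along the inside of the case's front wall. 0 = folded flat in the tray, fully home (end stop); 1.57 = upright; stop at 1.62; it starts at 1.35 to 1.6. It folds towards the back of the case. Stiff hinge: it stays where it is left; 1 to 8 N at its channel moves it.
- rack_hinge (a point): Middle of the rack's hinge line, which runs along the case's y: 54 mm in front of the case's centre and 20 mm above its underside.
- rack_channel (a point): Middle of the face of the channel along the rack's free edge: where to push. Face 18 mm (along the rack) by 196 mm. The point is 83 mm from the hinge along the rack and 14 mm off its back plane, on the bits' side. Standing, the face looks to the front; folded home it looks up, 34 mm above the bench, 11 mm below the rim, 38 mm before the back wall. x: from hinge to free edge; z: out of the face.
- cover (a joint): Angle (rad) of the cover, a shallow grey steel pan 140 mm long, 220 mm wide, 16 mm deep, hinged along the tray's back rim. 0 = shut on the rim (end stop); 1.57 = upright; it starts leaning back at 1.7 to 1.95 (stop 2.15). Stiff hinge: it stays where it is left; 3 to 9 N near its free edge moves it. If the rack stands, the cover strikes it and cannot shut.
- cover_hinge (a point): Middle of the cover's hinge line, which runs along the case's y: 70 mm behind the case's centre and 45.5 mm above its underside.
- cover_back (a point): Point on the outside face of the cover (its back when open, its top when shut), mid width, 105 mm from the hinge, 35 mm from the free edge. The face is 16 mm off the plane through the hinge line. Shut, it looks up, 61.5 mm above the bench. Axes: -x from the hinge to the free edge, z out of the face.
- drill_chuck: Bystander: a steel drill chuck standing jaws up, 46 mm across, 71 mm high; origin under its centre. Leave it alone.
- oil_can: Bystander: a white plastic oiler with a pointed spout, 62 mm across, 160 mm high; origin under its centre. Leave it alone.
- setup_block: Bystander: a steel setup block with three holes, 75 x 50 x 25 mm, lying flat; origin under its centre. Leave it alone.
- chuck_key: Bystander: a steel T-handled chuck key lying on the bench before the case, bar 66 mm (its x), stem 47 mm (its y), 16 mm high; origin on the bench under the middle of the bar. Leave it alone.
- spanner: Bystander: a steel spanner lying flat, 170 mm long. Leave it alone.
- screwdriver: Bystander: a screwdriver lying flat, 190 mm long. Leave it alone.
- square: Bystander: a steel try square lying flat, blade 110 mm, stock 75 mm. Leave it alone.
- tape_roll: Bystander: a roll of paper tape lying flat, 96 mm across, 24 mm high. Leave it alone.

How it is judged (in metres and radians):
On the way, in this order (a step that is already met when the one before it is completed fails the run):
1. the rack lies fully home in the case while the cover is still open (value of joint rack below 0.06 rad and value of joint cover above 1.2 rad), for 0.2 s.
2. the cover is fully shut over the folded rack (value of joint cover below 0.04 rad and value of joint rack below 0.08 rad), for 0.2 s.
At the end, for the whole second after the job is handed in: The rack is folded home (within 0.08 rad of flat; first within 0.06 while the cover stood open beyond 1.2), the cover is shut (within 0.04 rad, about 5 mm at its front edge), and the case stands flat and still on the bench within 20 mm of where it was (all of step 2 and distance of index_case from where it was at the start of the episode below 0.02 m and angle between index_case's own z axis and vertical below 0.03 rad and linear speed of index_case below 0.01 m/s); the robot touches nothing.
It fails at once if the cover was swung down while the rack still stood (value of joint rack above 0.3 rad and value of joint cover below 0.8 rad).
It fails at once if the cover was slammed (faster than 4 rad/s) (velocity of joint cover below -4 rad/s).
It fails at once if the index was forced or pinched with more than 80 N (contact force between the fingers and index_case above 80 N).
It fails at once if the case was lifted, tipped, or shifted more than 25 mm (height (world z) of index_case above 0.012 m or angle between index_case's own z axis and vertical above 0.12 rad or distance of any of rack_hinge, cover_hinge from where it was at the start of the episode above 0.025 m).
It fails at once if a bystander was moved more than 25 mm, lifted or knocked over (distance of any of drill_chuck, oil_can, setup_block, chuck_key, spanner, screwdriver, square, tape_roll from where it was at the start of the episode above 0.025 m or angle between any of drill_chuck, oil_can's own z axis and vertical above 0.3 rad).
It also fails if it takes over 51 s, if anything falls off the work surface, if the arm or the gripper's body presses on something with over 40 N, if the wrist force passes 120 N, or if a joint passes its speed limit or range.

## Working session

There is one attempt and no reset: what is moved stays moved. The work goes in short steps, Python scripts to look and compute and a tool call to move; the robot and the scene stay as the last step left them, time stands still between calls to the robot, and variables do not carry over. Pictures are saved under pics/ and viewed, at most 10 in all, crops included, and the job is handed in when it is done.

Besides the shell and the picture viewer there is one more tool, called after "Emit:" by a JSON object that holds its "api" and its "payload". apply_moves: Moves the arm, as the interface text tells. Its arguments: {"type":"object","properties":{"deltas":{"type":"array"},"grip_force":{"type":"number"}},"required":["deltas"]}

```bash
mkdir -p pics; ls; python3 - <<'E'
from workcell import env,cams
import cv2
for n in("scene","top"):
    cv2.imwrite(f"pics/{n}0.png",cams.grab_frame(n)); print(n,cams.get_calibration(n))
print(cams.get_calibration("wrist"))
print(env.state())
E
```

```text
pics
scene {'mtx': array([[402.14202186,   0.        , 273.78747319],
       [  0.        , 402.14202186, 210.33625616],
       [  0.        ,   0.        ,   1.        ]]), 'eye': array([1269.33584599, -316.09833893,  889.12651302]), 'attitude': array([-1.37177696e+02, -1.31040173e-01,  6.66167508e+01])}
top {'mtx': array([[427.8853815 ,   0.        , 279.65591305],
       [  0.        , 427.8853815 , 213.03811139],
       [  0.        ,   0.        ,   1.        ]]), 'eye': array([ 492.10266743,   -5.53773828, 1084.16820761]), 'attitude': array([-175.15639364,   -0.78290084,  -89.73247762])}
{'mtx': array([[325.1922621 ,   0.        , 276.49677938],
       [  0.        , 325.1922621 , 207.13351589],
       [  0.        ,   0.        ,   1.        ]]), 'tool_from_camera': array([[-1.89703196e-04, -9.59569550e-01, -2.81471566e-01,
         7.98477676e+01],
       [ 9.99999968e-01, -1.35366941e-04, -2.12487520e-04,
         1.00200784e+00],
       [ 1.65794609e-04, -2.81471597e-01,  9.59569545e-01,
        -1.71618094e+02],
       [ 0.00000000e+00,  0.00000000e+00,  0.00000000e+00,
         1.00000000e+00]])}
{'time_s': 0.1, 'qpos': array([-7.44828766e+01,  1.83482931e+01,  8.96973356e+01,  6.54784917e-05,
        7.20441438e+01, -1.14566521e+00]), 'qvel': array([ 0.02879065, -0.22150081, -0.16054501,  0.02416944, -0.01542314,
       -0.02443774]), 'effort': array([-2.88231540e-06, -4.13333988e+01, -2.32510006e+01,  7.28443963e-02,
        4.21827310e-02, -6.13213228e-05]), 'ee_pos': array([ 164.7616548 , -550.43480455,  213.21529279]), 'ee_rot': array([-1.79910247e+02, -1.85718309e-03,  1.66627670e+01]), 'force': array([-0.5114304 , -0.2676995 ,  0.27916617]), 'torque': array([ 0.03884047,  0.02459022, -0.00061438]), 'gripper_force': 0.0, 'gripper_width': 91.17584981365786}
```

View pics/scene0.png

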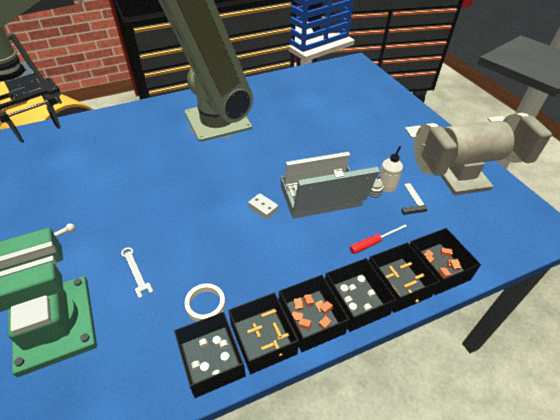

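View pics/top0.png

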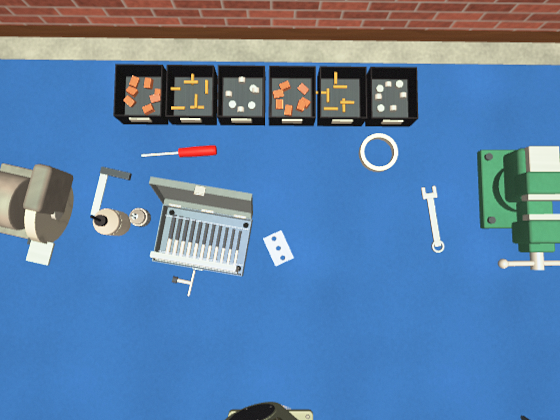

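The top view shows the case at about (200,228), with the rack standing at its lower edge and the cover leaning back towards the top. The chuck key lies in front of it, the chuck and oiler to its left (+y), and the block to its right.

```bash
python3 - <<'E'
import cv2
t=cv2.imread("pics/top0.png");cv2.imwrite("pics/c1.png",cv2.resize(t[165:300,135:300],None,fx=4.4,fy=4.4,interpolation=cv2.INTER_CUBIC))
t=cv2.imread("pics/scene0.png");cv2.imwrite("pics/c2.png",cv2.resize(t[135:230,240:420],None,fx=4.4,fy=4.4,interpolation=cv2.INTER_CUBIC))
E
```

```text
(no output)
```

View pics/c1.png

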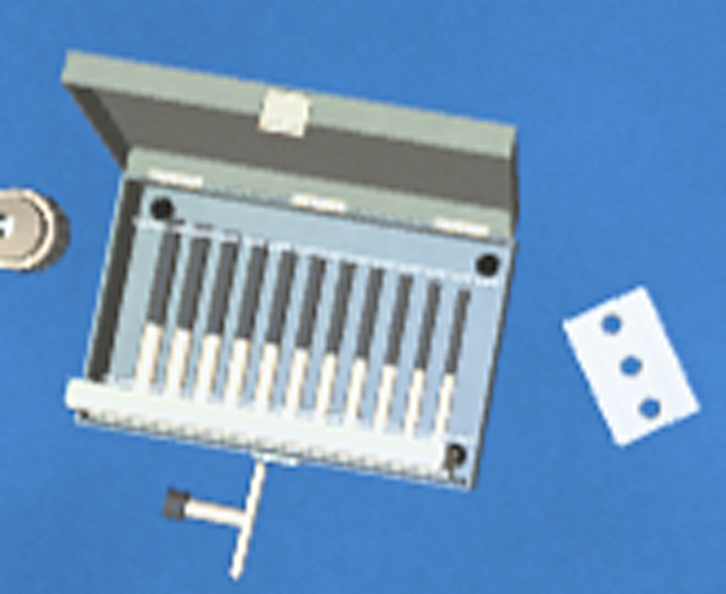

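View pics/c2.png

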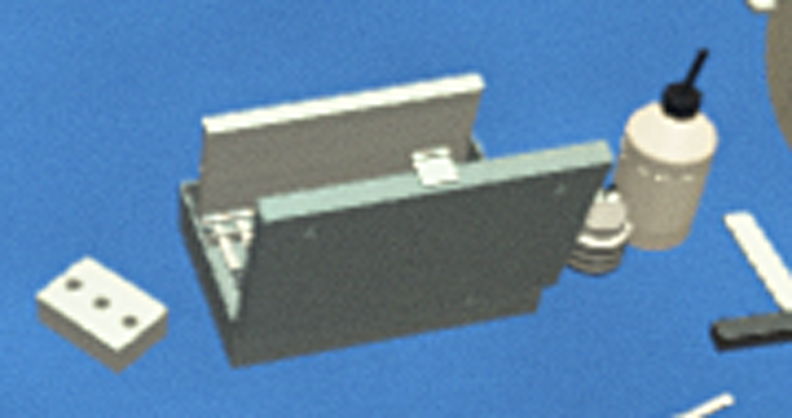

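```bash
cat > h.py <<'E'
import numpy as np
from scipy.spatial.transform import Rotation as R
from scipy.optimize import least_squares
from workcell import env,cams
def proj(n,P):
    c=cams.get_calibration(n); r=R.from_euler('xyz',c['attitude'],degrees=True).as_matrix()
    q=(np.asarray(P)-c['eye'])@r; q=q@np.asarray(c['mtx']).T; return q[:,:2]/q[:,2:]
def world(p,P):
    x,y,yaw=p[:3]; return R.from_euler('z',yaw).apply(P)+[x,y,0]
def rack(a,u,y,w): # u along, w off plane toward bits
    return [-54+u*np.cos(a)-w*np.sin(a),y,20+u*np.sin(a)+w*np.cos(a)]
def cover(b,u,y,w):
    return [70-u*np.cos(b)+w*np.sin(b),y,45.5+u*np.sin(b)+w*np.cos(b)]
E
cat > fit.py <<'E'
from h import *
T=lambda u,v:(u/4.4+135,v/4.4+165)
S=lambda u,v:(u/4.4+240,v/4.4+135)
ob=[('top',lambda p:rack(p[3],92,98,0),T(68,380)),('top',lambda p:rack(p[3],92,-98,0),T(447,437)),
('top',lambda p:rack(p[3],92,98,14),T(68,407)),
('top',lambda p:cover(p[4],140,110,16),T(68,52)),('top',lambda p:cover(p[4],140,-110,16),T(517,127)),
('top',lambda p:cover(p[4],140,110,0),T(62,82)),('top',lambda p:cover(p[4],140,-110,0),T(515,155)),
('scene',lambda p:cover(p[4],140,-110,16),S(262,219)),('scene',lambda p:cover(p[4],140,110,16),S(612,161)),
('scene',lambda p:cover(p[4],140,-110,0),S(258,198)),('scene',lambda p:cover(p[4],140,110,0),S(608,142)),
('scene',lambda p:[70,-110,0],S(234,366)),('scene',lambda p:[70,110,0],S(536,313)),('scene',lambda p:[-70,-110,45],S(183,185)),
('scene',lambda p:rack(p[3],92,-98,14),S(204,120)),('scene',lambda p:rack(p[3],92,98,14),S(481,74)),
('scene',lambda p:rack(p[3],92,-98,0),S(208,132)),('scene',lambda p:rack(p[3],92,98,0),S(484,87)),
('top',lambda p:[-70,-110,0],T(472,487))]
def res(p): return np.array([proj(n,world(p,[f(p)]))[0]-o for n,f,o in ob]).ravel()
s=least_squares(res,[490,190,-.15,1.5,1.8],loss='soft_l1',x_scale=[10,10,.1,.1,.1]);print(s.x.round(3),np.degrees(s.x[2]));print(res(s.x).reshape(-1,2).round(1).tolist())
p=s.x
for nm,f in dict(ch=rack(p[3],83,0,14),chTop=rack(p[3],92,0,14),hin=[-54,0,20],cb=cover(p[4],105,0,16),cf=cover(p[4],140,0,0),cfo=cover(p[4],140,0,16)).items(): print(nm,world(p,[f])[0].round(0))
# bystanders, height guesses
def back(n,px,z):
    c=cams.get_calibration(n); r=R.from_euler('xyz',c['attitude'],degrees=True).as_matrix(); d=r@np.linalg.inv(c['mtx'])@[*px,1]; return (c['eye']+d*(z-c['eye'][2])/d[2]).round(0)
for nm,px,z in [('chuck',(139,217),60),('can tip',(97,218),160),('block',T(630,365),25),('keyend',T(175,503),8),('keybar1',T(263,462),8),('keybar2',T(236,576),8)]: print(nm,back('top',px,z))
E
python3 fit.py
```

```text
[ 5.14329e+02  1.69202e+02 -1.64000e-01  1.44100e+00  1.78700e+00] -9.37685555635838
[[-0.0, -1.1], [-0.5, 0.5], [-1.5, -1.2], [-0.4, -0.8], [-0.6, -0.5], [-0.9, -0.7], [-1.5, 0.1], [-0.2, 0.3], [-0.0, -0.3], [-0.9, -0.0], [-1.3, -0.8], [-1.2, 0.3], [-0.3, -0.6], [-1.3, -0.8], [-0.6, -0.7], [-1.5, -0.2], [-0.3, 0.1], [-0.6, 0.1], [0.4, -0.6]]
ch [458. 179. 104.]
chTop [459. 178. 113.]
hin [461. 178.  20.]
cb [621. 152. 145.]
cf [613. 153. 182.]
cfo [629. 150. 179.]
chuck [568. 317.  60.]
can tip [557. 375. 160.]
block [495. -16.  25.]
keyend [417. 240.   8.]
keybar1 [440. 191.   8.]
keybar2 [376. 205.   8.]
```

Both views fit to about 1 px: case centre (514,169), yaw -9.4°, rack 1.44 rad, cover 1.79 rad. I'll move the arm over to the front of the rack.

Emit:
{"api": "apply_moves", "payload": {"deltas": [[0.025, -0.037, 0, 0, -1], [0.05, -0.074, 0, 0, -1], [0.076, -0.111, 0, 0, -1], [0.102, -0.148, 0, 0, -1], [0.128, -0.185, 0, 0, -1]], "grip_force": 20}}

```text
time_s: 0.6
ee_pos: [234.5, -335.0, 213.6]
ee_rot: [-180.0, -0.0, 16.6]
force: [0.5, 0.8, 0.5]
gripper_width: 54.0
gripper_force: 0.0
```

Emit:
{"api": "apply_moves", "payload": {"deltas": [[0.025, -0.037, 0, 0, -1], [0.05, -0.074, 0, 0, -1], [0.076, -0.111, 0, 0, -1], [0.102, -0.148, 0, 0, -1], [0.128, -0.185, 0, 0, -1]]}}

```text
time_s: 1.1
ee_pos: [303.9, -121.3, 213.9]
ee_rot: [180.0, -0.0, 16.6]
force: [1.1, -0.2, -0.1]
gripper_width: 13.8
gripper_force: 0.0
```

Emit:
{"api": "apply_moves", "payload": {"deltas": [[0.025, -0.037, 0, 0, -1], [0.05, -0.074, 0, 0, -1], [0.076, -0.111, 0, 0, -1], [0.102, -0.148, 0, 0, -1], [0.128, -0.185, 0, 0, -1]]}}

```text
time_s: 1.6
ee_pos: [373.5, 92.9, 213.9]
ee_rot: [180.0, -0.0, 16.7]
force: [0.8, -0.6, 0.2]
gripper_width: 0.3
gripper_force: 0.0
```

Emit:
{"api": "apply_moves", "payload": {"deltas": [[0.025, -0.037, 0, 0, -1], [0.05, -0.074, 0, 0, -1], [0.058, -0.082, 0, 0, -1], [0.058, -0.082, 0, 0, -1]]}}

```text
time_s: 2.0
ee_pos: [405.8, 187.0, 213.3]
ee_rot: [180.0, 0.1, 16.8]
force: [-0.7, -1.4, -0.2]
gripper_width: 0.4
gripper_force: 0.0
```

Emit:
{"api": "apply_moves", "payload": {"deltas": [[0, 0, 0, -0.14, -1], [0, 0, 0, -0.28, -1], [0, 0, 0, -0.42, -1], [0, 0, 0, -0.56, -1], [0, 0, 0, -0.7, -1]]}}

```text
time_s: 2.5
ee_pos: [404.9, 184.0, 213.8]
ee_rot: [-180.0, 0.1, 57.0]
force: [-0.3, -0.0, -0.5]
gripper_width: 0.5
gripper_force: 0.0
```

Emit:
{"api": "apply_moves", "payload": {"deltas": [[0, 0, 0, -0.14, -1], [0, 0, 0, -0.28, -1], [0, 0, 0, -0.42, -1], [0, 0, 0, -0.56, -1], [0, 0, 0, -0.7, -1]]}}

```text
time_s: 3.0
ee_pos: [404.9, 183.9, 213.8]
ee_rot: [-179.9, 0.1, 97.1]
force: [0.2, -0.2, -0.2]
gripper_width: 0.2
gripper_force: 0.0
```

Emit:
{"api": "apply_moves", "payload": {"deltas": [[0, 0, 0, -0.14, -1], [0, 0, 0, -0.28, -1], [0, 0, 0, -0.42, -1], [0, 0, 0, -0.56, -1], [0, 0, 0, -0.7, -1]]}}

```text
time_s: 3.5
ee_pos: [404.9, 184.0, 213.9]
ee_rot: [-179.9, 0.0, 137.2]
force: [0.3, 0.2, 0.4]
gripper_width: 0.4
gripper_force: 0.0
```

Emit:
{"api": "apply_moves", "payload": {"deltas": [[0, 0, 0, -0.14, -1], [0, 0, 0, -0.28, -1], [0, 0, 0, -0.42, -1], [0, 0, 0, -0.586, -1], [0, 0, 0, -0.586, -1]]}}

```text
time_s: 4.0
ee_pos: [405.0, 184.2, 213.9]
ee_rot: [-179.9, -0.0, 170.5]
force: [-0.7, 0.1, 0.2]
gripper_width: 0.7
gripper_force: 0.0
```

Emit:
{"api": "apply_moves", "payload": {"deltas": [[0, 0.003, 0.04, 0, -1], [0, 0.003, 0.08, 0, -1], [0, 0.003, 0.112, 0, -1], [0, 0.003, 0.112, 0, -1]]}}

```text
time_s: 4.4
ee_pos: [402.7, 186.6, 98.7]
ee_rot: [-179.7, -0.5, 170.4]
force: [-1.0, 0.4, -0.1]
gripper_width: 0.2
gripper_force: 0.0
```

Emit:
{"api": "apply_moves", "payload": {"deltas": [[-0.015, 0, 0, 0, -1], [-0.03, 0, 0, 0, -1], [-0.037, 0, 0, 0, -1], [-0.047, 0, 0, 0, -1], [-0.057, 0, 0, 0, -1]]}}

```text
time_s: 4.9
ee_pos: [462.8, 179.8, 102.3]
ee_rot: [180.0, -0.0, 170.5]
force: [-2.5, 1.7, -1.1]
gripper_width: 0.3
gripper_force: 1.5
```

Emit:
{"api": "apply_moves", "payload": {"deltas": [[-0.008, 0, 0.002, 0, -1], [-0.016, 0, 0.005, 0, -1], [-0.024, 0, 0.009, 0, -1], [-0.031, 0, 0.013, 0, -1], [-0.039, 0, 0.016, 0, -1]]}}

```text
time_s: 5.4
ee_pos: [501.1, 173.0, 85.2]
ee_rot: [-180.0, -0.0, 170.6]
force: [-2.1, 0.8, 1.0]
gripper_width: 0.3
gripper_force: 0.8
```

Emit:
{"api": "apply_moves", "payload": {"deltas": [[-0.008, 0, 0.004, 0, -1], [-0.018, 0, 0.01, 0, -1], [-0.028, 0, 0.017, 0, -1], [-0.033, 0, 0.025, 0, -1], [-0.038, 0, 0.034, 0, -1]]}}

```text
time_s: 5.9
ee_pos: [539.4, 167.0, 51.3]
ee_rot: [180.0, 0.1, 170.5]
force: [-0.8, 0.1, 0.4]
gripper_width: 0.5
gripper_force: 0.3
```

Emit:
{"api": "apply_moves", "payload": {"deltas": [[-0.004, 0, 0.005, 0, -1], [-0.006, 0, 0.01, 0, -1], [-0.008, 0, 0.014, 0, -1], [-0.008, 0, 0.016, 0, -1], [-0.008, 0, 0.017, 0, -1]]}}

```text
time_s: 6.4
ee_pos: [546.3, 165.8, 34.9]
ee_rot: [-180.0, 0.0, 170.6]
force: [0.2, 0.1, 1.0]
gripper_width: 0.1
gripper_force: 0.2
```

Emit:
{"api": "apply_moves", "payload": {"deltas": [[0, 0, 0.001, 0, -1], [0, 0, 0.002, 0, -1], [0, 0, 0.002, 0, -1]]}}

```text
time_s: 6.7
ee_pos: [546.3, 165.8, 34.3]
ee_rot: [180.0, 0.1, 170.6]
force: [-1.7, -0.8, 7.0]
gripper_width: 0.7
gripper_force: 3.5
```

Emit:
{"api": "apply_moves", "payload": {"deltas": [[0, 0, 0.0005, 0, -1], [0, 0, 0.001, 0, -1], [0, 0, 0.001, 0, -1]]}}

```text
time_s: 7.0
ee_pos: [546.4, 165.8, 34.2]
ee_rot: [180.0, 0.1, 170.6]
force: [-3.9, -1.0, 13.0]
gripper_width: 0.5
gripper_force: 6.5
```

Emit:
{"api": "apply_moves", "payload": {"deltas": [[0, 0, -0.03, 0, -1], [0, 0, -0.07, 0, -1], [0, 0, -0.12, 0, -1], [0, 0, -0.17, 0, -1], [0, 0, -0.21, 0, -1]]}}

```text
time_s: 7.5
ee_pos: [546.4, 165.9, 245.4]
ee_rot: [179.9, 0.2, 170.6]
force: [1.1, 0.4, -1.1]
gripper_width: 0.4
gripper_force: 0.0
```

Emit:
{"api": "apply_moves", "payload": {"deltas": [[-0.03, 0, 0, 0, -1], [-0.07, 0, 0, 0, -1], [-0.11, 0, 0, 0, -1], [-0.13, 0, 0, 0, -1], [-0.13, 0, 0, 0, -1]]}}

```text
time_s: 8.0
ee_pos: [676.3, 143.7, 240.6]
ee_rot: [-180.0, -0.0, 170.5]
force: [-0.1, 0.6, -0.7]
gripper_width: 0.2
gripper_force: 0.0
```

```bash
python3 - <<'E'
from workcell import env,cams
import cv2,numpy as np
t=cams.grab_frame("top")[165:300,135:300];s=cams.grab_frame("scene")[125:235,240:420]
f=lambda a:cv2.resize(a,(400,int(a.shape[0]*400/a.shape[1])),interpolation=cv2.INTER_CUBIC)
a,b=f(t),f(s);h=max(len(a),len(b));P=lambda a:np.pad(a,((0,h-len(a)),(0,0),(0,0)))
cv2.imwrite("pics/m.png",np.hstack([P(a),P(b)]));print(env.state()['ee_pos'])
E
```

```text
[673.81969942 144.47252148 241.37007137]
```

View pics/m.png

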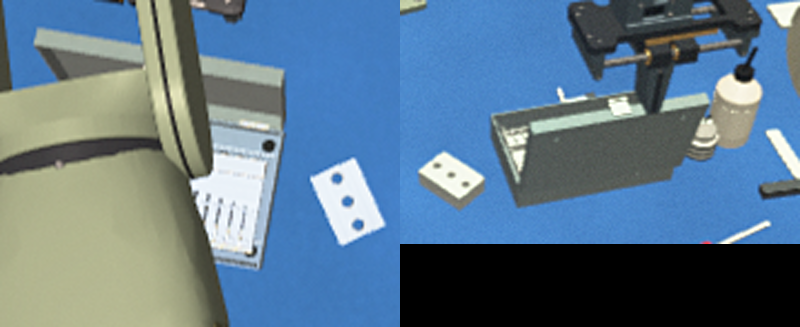

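```bash
python3 - <<'E'
from h import *
q=proj('scene',[[674,144.5,241],[674,144.5,160],world([514.3,169.2,-.164],[cover(1.787,140,0,0)])[0]]); print((q-[240,125])*400/180+[400,0])
p=np.array([514.3,169.2,-.164])
print(R.from_euler('z',.164).apply([673.8-p[0],144.5-p[1],0]))
E
```

```text
[[645.28945552 103.12378276]
 [635.31882707 155.84276361]
 [617.71182917 106.91833342]]
[161.39251327   1.67232177   0.        ]
```

The rack is folded flat, and the case and cover have not moved. Next I'll come down behind the cover and push it over.

Emit:
{"api": "apply_moves", "payload": {"deltas": [[0, -0.001, 0.04, 0, -1], [0, -0.001, 0.078, 0, -1], [0, -0.001, 0.078, 0, -1]]}}

```text
time_s: 8.4
ee_pos: [669.4, 143.2, 158.8]
ee_rot: [-179.8, -0.7, 170.6]
force: [-0.2, -1.1, -0.8]
gripper_width: 0.3
gripper_force: 0.0
```

Emit:
{"api": "apply_moves", "payload": {"deltas": [[0.015, 0, 0, 0, -1], [0.025, 0, 0, 0, -1], [0.035, 0, 0, 0, -1], [0.045, 0, 0, 0, -1], [0.055, 0, 0, 0, -1]]}}

```text
time_s: 8.9
ee_pos: [620.9, 152.8, 165.9]
ee_rot: [179.9, 0.3, 170.6]
force: [4.3, -1.1, 3.8]
gripper_width: 0.3
gripper_force: 2.0
```

Emit:
{"api": "apply_moves", "payload": {"deltas": [[0.009, 0, 0, 0, -1], [0.017, 0, 0, 0, -1], [0.025, 0, 0, 0, -1], [0.037, 0, 0, 0, -1], [0.049, 0, 0.002, 0, -1]]}}

```text
time_s: 9.4
ee_pos: [570.3, 160.6, 161.1]
ee_rot: [-180.0, -0.1, 170.6]
force: [3.4, 0.9, -1.3]
gripper_width: 0.6
gripper_force: 1.5
```

Emit:
{"api": "apply_moves", "payload": {"deltas": [[0.011, 0, 0.004, 0, -1], [0.023, 0, 0.008, 0, -1], [0.034, 0, 0.014, 0, -1], [0.044, 0, 0.021, 0, -1], [0.053, 0, 0.029, 0, -1]]}}

```text
time_s: 9.9
ee_pos: [517.7, 169.2, 132.2]
ee_rot: [-180.0, -0.1, 170.6]
force: [2.3, -0.9, 0.7]
gripper_width: 0.2
gripper_force: 1.1
```

Emit:
{"api": "apply_moves", "payload": {"deltas": [[0.009, 0, 0.006, 0, -1], [0.016, 0, 0.015, 0, -1], [0.023, 0, 0.026, 0, -1], [0.029, 0, 0.037, 0, -1], [0.033, 0, 0.048, 0, -1]]}}

```text
time_s: 10.4
ee_pos: [485.3, 174.6, 84.0]
ee_rot: [-180.0, -0.1, 170.6]
force: [-0.7, -0.6, 2.3]
gripper_width: 0.7
gripper_force: 0.9
```

Emit:
{"api": "apply_moves", "payload": {"deltas": [[0.002, 0, 0.006, 0, -1], [0.003, 0, 0.012, 0, -1], [0.004, 0, 0.017, 0, -1], [0.005, 0, 0.02, 0, -1], [0.005, 0, 0.022, 0, -1]]}}

```text
time_s: 10.9
ee_pos: [481.8, 175.4, 62.7]
ee_rot: [-180.0, -0.0, 170.6]
force: [0.1, 0.7, 2.1]
gripper_width: 0.6
gripper_force: 0.8
```

Emit:
{"api": "apply_moves", "payload": {"deltas": [[0, 0, 0.001, 0, -1], [0, 0, 0.002, 0, -1], [0, 0, 0.002, 0, -1]]}}

```text
time_s: 11.2
ee_pos: [481.8, 175.4, 61.7]
ee_rot: [-180.0, -0.0, 170.6]
force: [-3.3, -0.2, 7.5]
gripper_width: 0.6
gripper_force: 3.5
```

Emit:
{"api": "apply_moves", "payload": {"deltas": [[0, 0, 0.001, 0, -1], [0, 0, 0.002, 0, -1], [0, 0, 0.002, 0, -1]]}}

```text
time_s: 11.5
ee_pos: [481.8, 175.4, 61.6]
ee_rot: [180.0, 0.0, 170.5]
force: [-7.7, -0.9, 19.9]
gripper_width: 0.3
gripper_force: 10.5
```

Emit:
{"api": "apply_moves", "payload": {"deltas": [[0, 0, 0.001, 0, -1], [0, 0, 0.001, 0, -1], [0, 0, 0.001, 0, -1]]}}

```text
time_s: 11.8
ee_pos: [481.9, 175.4, 61.6]
ee_rot: [180.0, 0.1, 170.6]
force: [-9.5, -2.5, 27.4]
gripper_width: 0.5
gripper_force: 13.9
```

Emit:
{"api": "apply_moves", "payload": {"deltas": [[0, 0, -0.01, 0, -1], [0, 0, -0.04, 0, -1], [0, 0, -0.09, 0, -1], [0, 0, -0.14, 0, -1], [0, 0, -0.19, 0, -1]]}}

```text
time_s: 12.3
ee_pos: [482.0, 175.4, 250.1]
ee_rot: [180.0, 0.1, 170.5]
force: [0.5, -0.3, 0.8]
gripper_width: 0.3
gripper_force: 0.0
```

Emit:
{"api": "apply_moves", "payload": {"deltas": [[0.03, -0.04, 0, 0, -1], [0.04, -0.09, 0, 0, -1], [0.05, -0.14, 0, 0, -1], [0.06, -0.19, 0, 0, -1], [0.06, -0.23, 0, 0, -1]]}}

```text
time_s: 12.8
ee_pos: [383.6, -43.2, 248.3]
ee_rot: [-180.0, 0.1, 170.6]
force: [-0.0, -0.8, 0.5]
gripper_width: 0.5
gripper_force: 0.0
```

Emit:
{"api": "apply_moves", "payload": {"deltas": [[0, -0.04, 0, 0, -1], [0, -0.08, 0, 0, -1], [0, -0.1, 0, 0, -1], [0, -0.1, 0, 0, -1]]}}

```text
time_s: 13.2
ee_pos: [368.6, -142.4, 248.1]
ee_rot: [-179.9, 0.1, 170.3]
force: [0.0, -0.0, -0.4]
gripper_width: 0.4
gripper_force: 0.0
```

```bash
python3 - <<'E'
from workcell import env,cams
import cv2,numpy as np
t=cams.grab_frame("top")[165:300,135:300];s=cams.grab_frame("scene")[125:235,240:420]
f=lambda a:cv2.resize(a,(400,int(a.shape[0]*400/a.shape[1])),interpolation=cv2.INTER_CUBIC)
a,b=f(t),f(s);h=max(len(a),len(b));P=lambda a:np.pad(a,((0,h-len(a)),(0,0),(0,0)))
cv2.imwrite("pics/n.png",np.hstack([P(a),P(b)]))
E
```

```text
(no output)
```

View pics/n.png

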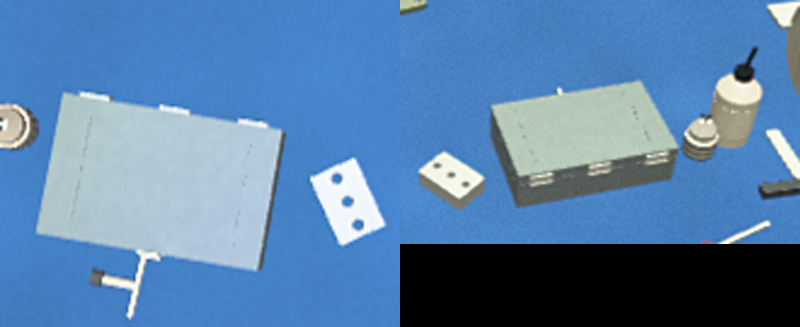

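The case is fully shut and has not moved, the bystanders are undisturbed, and the arm is clear. Handing in.

```bash
python3 -c "
from workcell import env
print(env.job_done())"
```

```text
the job is handed in; nothing more can be done
None
```

The job is handed in, with no verdict returned: the rack was pressed home first, then the cover was closed and pressed shut (27 N peak), and the final pictures show the case unmoved, the neighbouring items undisturbed and the arm clear, at about 13 s.

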